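# Clear the tool chest and hold its lid up

## Task

The dipping basket has been left on the lid of the steel tool chest: hang it by its arched handle on the two-pronged front hook of the hook stand and let go of it. Then tug the lid up by its grab bar to learn whether the catch is holding it, before you touch the catch; if it is caught, push the red thumb slide all the way over to free it. Raise the lid by its grab bar to about fifty degrees and finish holding it there, for it falls shut if let go; leave the loose things standing about where they are.

Things in the scene. Friction and masses are not known exactly. Their poses are not given: they have to be found in the camera images.
- basket_bar (a point): Middle, on the wire's centre line, of the top of the arched handle of the loose steel-wire basket (0.13-0.23 kg, 100 x by 116 y by 45 mm), which starts on the chest's lid. The handle is stiff copper-coloured wire, 6 mm thick, in the basket's y-z plane; its top is straight and level for 38 mm to either side of this point (along y), 127 mm above the underside, then bends down. z up.
- hook_seat (a point): Where the handle top's middle rests when hung, 183 mm above the table: midway between two prongs (8 mm rods, 52 mm apart, running in -x from the post) of the stand's front hook, in their 24 mm long troughs. The post is 80 mm away in +x, its top 197 mm up; the upturned tips, 30 mm away in -x, are 206 mm up. The wire (along the stand's y) passes over the tips from -x, then down. Axes: the stand's.
- chest_hinge (a point): Middle of the hinge line of the lid at the chest's back, 125 mm above the table. Axes are the chest's (fixed, turned about z only): x front to back, y along the hinge, z up. The grey-blue steel chest is 200 (x) by 360 (y) mm, 141 mm tall with the lid shut; its front is 200 mm from here in -x.
- bar_mid (a point): Middle of the grab bar on the lid's front edge: round, 10 mm thick, black sleeve, 84 mm free length along the chest's y, 40 mm ahead of the lid's edge on two arms. With the lid shut it is 240 mm in -x and 6 mm in +z from chest_hinge; it turns with the lid about the hinge. Axes are the lid's.
- grab_bar: The grab bar as a body (fixed to the lid); its origin lies on the hinge line, at chest_hinge.
- lid (a joint): Opening angle of the lid, rad: 0 shut, grows as its front rises, stop at 1.3. Lid and bar weigh 0.6 kg; no stay: it falls shut from any angle. Lifting it at the bar takes about 3 N. When caught it gives only about 2 mm at the bar (0.01 rad), then stops hard.
- keeper: Steel keeper, a small L under the lid inside the chest, fixed to the lid, which the tongue of the catch holds down when it is caught; origin on the hinge line.
- catch: Catch on the chest's front: steel case 40 (x) by 104 (y) by 30 mm high, flat top, origin at the centre of its top face, 110 mm above the table, 126 mm in the chest's +y from the bar's middle. It carries the thumb slide and, hidden in the chest, a tongue with slack on the slide: the slide's place does not tell whether the lid is caught.
- slide_mid (a point): Centre of the red thumb slide on top of the catch: a block 16 x 16 mm, standing 20 mm above the case (top 130 mm above the table); this point is 10.5 mm above the case's top and 26 mm ahead of the chest's front. Axes are the chest's.
- slide (a joint): Travel of the thumb slide in m, along the chest's +y (away from the grab bar): starts at 0 to 0.003; pushed all the way over to its stop at 0.018 it frees the lid for certain. It takes 2 to 4 N and stays where it is left.
- stand: The steel hook stand: round base 150 mm across with an upright post; origin at the foot of the post. Three more hooks, with hand tools hanging on them, are on the post's far (+x) side.
- rolling_pin: Loose bystander: wooden rolling pin, 400 mm long with its handles, 56 mm thick, lying along its x.
- mug: Loose bystander: terracotta mug 76 mm across, 85 mm tall; origin under its centre.
- bowl: Loose bystander: white bowl 120 mm across, 55 mm tall; origin under its centre.
- glaze_jar: Loose bystander: glaze jar with a blue cap, 64 mm across, 85 mm tall; origin under its centre.
- spoon: Loose bystander: wooden spoon 260 mm long, lying on the table.
- brush_pot: Loose bystander: blue pot with brushes, 72 mm across, 190 mm tall with the brushes; origin under its centre.
Mind the look-alikes: they are no part of the job. Of the things that look like the part that bears basket_bar, the smallest one is meant.

How it is judged (in metres and radians):
On the way, in this order (a step that is already met when the one before it is completed fails the run):
1. the basket hangs on the front hook by its handle, let go and at rest, the chest's lid still shut (distance between basket_bar and hook_seat below 0.025 m and contact force between basket and stand above 0.5 N and contact force between basket and the arm below 0.05 N and contact force between basket and the fingers below 0.05 N and angle between basket_bar's own z axis and vertical below 0.35 rad and value of joint lid below 0.03 rad and linear speed of basket below 0.05 m/s), for 0.3 s.
2. the lid has been tugged by its grab bar with the thumb slide still where it was: either it came up against the catch (2 N or more between the catch and the keeper), or it was free and rose 0.1 rad (contact force between the fingers and grab_bar above 1 N and distance of slide_mid from where it was at the start of the episode below 0.004 m and (contact force between catch and keeper above 2 N or value of joint lid above 0.1 rad)), for 0.1 s.
3. the lid is raised past 0.70 rad, held by its grab bar (value of joint lid above 0.7 rad and contact force between the fingers and grab_bar above 1 N), for 0.2 s.
At the end, for the whole second after the job is handed in: The lid is held still by its grab bar between the fingers at 0.70 to 1.08 rad (40 to 62 degrees), and the basket hangs from the front hook by its handle: the handle's middle within 25 mm of the hook's seat, the stand carrying it, leaning less than 0.35 rad (all of step 3 and value of joint lid below 1.08 rad and velocity of joint lid between -0.05 and 0.05 rad/s and distance between basket_bar and hook_seat below 0.025 m and contact force between basket and stand above 0.5 N and angle between basket_bar's own z axis and vertical below 0.35 rad); the arm keeps its last pose, push and grip.
It fails at once if a loose bystander is shifted by more than 30 mm or knocked over (distance of any of rolling_pin, mug, bowl, glaze_jar, spoon, brush_pot from where it was at the start of the episode above 0.03 m or angle between any of mug, bowl, glaze_jar, brush_pot's own z axis and vertical above 0.5 rad).
It also fails if it takes over 70 s, if anything falls off the work surface, if the arm or the gripper's body presses on something with over 40 N, if the wrist force passes 120 N, or if a joint passes its speed limit or range.

## Robot

A 6-joint arm with a two-finger parallel gripper is mounted at the origin on the work surface. World frame = base frame: x ahead of the robot, y to its left, z up, the work surface at z = 0. Lengths are in mm, angles in rad, forces in N, time in s.
With the tool pointing down it reaches from about 350 to 850 mm from the base axis. Payload 8.1 kg.
Tool frame: the origin (TCP) lies at the very end of the fingers, on their centre line; the grasp point (between the pads) lies 19 mm behind it (bot.grip_point_offset is the distance from the TCP to the grasp point, in mm); z points along the fingers, y is the line along which they close (so a half turn about z gives the same grasp; the last joint's range is limited). The gripper opens to 93 mm and grips with 3 to 60 N. Pads are 15 mm wide; open, the fingers measure 128 mm over their backs; the gripper's body (75 mm by 188 mm) begins 65 mm behind the grasp point.
Start: joints at [-1.303, 0.13, 1.488, -0, 1.523, -0.085], TCP at [207.336, -563.043, 218.635] pointing down, gripper open.
Joint ranges: [-2.96, 2.96], [-0.89, 2.26], [0.02, 2.5], [-1.34, 4.48], [0, 2.73], [-2.66, 2.66]. Speed limits (rad/s): [2.39, 2.39, 2.79, 3.14, 3.14, 3.14].

## Interface

Orientations are given as a unit quaternion [w, x, y, z].
In Python, from cell import sensors, cams, bot gives the robot as it stands. The module is installed in compiled form; this text tells all that it offers.
- The arm moves only by the shell command python3 -m jog 'ROWS' [FORCE]. ROWS is JSON, a list of rows, each a list of 7 numbers: the shift along the tool's x, y, z in units of 50 mm (1.0 is 50 mm), then the turn, a rotation vector about the tool's x, y, z in degrees, then the closure, from -1 (fully open) to 1 (shut), so that 0 is half open. A call has exactly 5 rows; each row shifts and turns the commanded pose from where the row before left it, along the tool's axes as they then stand; what a row does not reach is not made up. A row lasts 1/8 s, in which the tool goes at most 62.5 mm and 10.7 degrees, less where a joint would pass 70% of its speed; a pose out of reach is approached as far as the arm can. A call is refused whole if a number of a shift passes 1 or a number of a turn 10.7, either way. A call with a gripper value outside its range is refused whole. The fingers move at their own pace and stop on an object; FORCE is the grip in N (left out, the last holds). Time passes only in rows, so rows that do not move let the fingers close, or fill a call up. It gives the time, the measured TCP pose, the force, the opening and the grip force at its end, in the units of the state.
- sensors.state(): the state, without advancing time (a new reading comes with each control period).
- cams.snapshot(name): name is "scene" or "side" or "wrist"; returns a dict with "image" (480x640x3 uint8, red, green, blue), "fx", "fy", "cx", "cy" (pixels), "camera_from_world" (4x4, takes a point from world to camera coordinates). Camera axes: x right, y down, z forward; pixel columns grow to the right and rows downward; lengths in mm; the calibration is good to about 2 mm. A picture is of the moment at which its call begins. There is no depth.
- bot.sign_off(): hands the job in; it is judged then, once.
Trained networks look in a picture, given as the dict that the camera call returned (one of the last four; its "shot" number tells which), for a name from the list of things; names that differ only in an ending like _2 or _b are one class to them, and where a whole thing is asked for, a point or a joint stands for the part that bears it (a point fixed in the world has none). Each returns a list of dicts, best first, with "score" (0 to 1); they miss things now and then, are a little off and sometimes report something else, mostly with a low value. They report only what shows in the picture. A call takes as long as a camera call. They do not tell look-alikes from the thing itself.
- cams.find_in(picture, thing): "at" ([x, y, z] in mm, in world coordinates, good to about 4 mm: the middle of the surface that is visible of it).
- cams.silhouettes(picture, thing): "region" (480x640 bool, what is visible of it).
The state is a dict: "t": time; "qpos": joint angles; "qvel": joint speeds; "effort": joint torques, N m; "tool_pos": TCP position; "tcp_rot": TCP orientation; "wrist_force": force on the tool from outside, world axes, zero at the start; "torque": the same for the moment, N m; "opening": finger opening in mm; "grasp_force": force on a finger pad.
Only numpy, scipy, OpenCV 4.12 (cv2) and the standard library are available. Lean on these libraries where they do the work, as an engineer would, in place of code of your own. Each camera call takes 0.05 s, during which the arm holds its last target. There are 200 camera calls.

## Working session

There is one attempt and no reset: what is moved stays moved. The work goes in short steps, Python scripts to look and compute and a shell command to move; the robot and the scene stay as the last step left them, time stands still between calls to the robot, and variables do not carry over. Pictures are saved under pics/ and viewed, at most 12 in all, crops included, and the job is handed in when it is done.

```bash
mkdir -p pics
cat > h.py <<'E'
import numpy as np, cv2
from cell import sensors, cams, bot
from scipy.spatial.transform import Rotation as R
def rot(q): return R.from_quat([q[1],q[2],q[3],q[0]])
def save(p,n): cv2.imwrite('pics/'+n+'.png',cv2.cvtColor(p['image'],cv2.COLOR_RGB2BGR))
def px(p,w):
    c=p['camera_from_world']@np.r_[w,1]; return np.round([p['fx']*c[0]/c[2]+p['cx'],p['fy']*c[1]/c[2]+p['cy']],0)
def ray(p,u,v):
    T=np.linalg.inv(p['camera_from_world']); d=T[:3,:3]@np.array([(u-p['cx'])/p['fx'],(v-p['cy'])/p['fy'],1]); return T[:3,3],d
def atz(p,u,v,z):
    o,d=ray(p,u,v); return o+d*(z-o[2])/d[2]
def tri(p,a,q,b):
    o1,d1=ray(p,*a);o2,d2=ray(q,*b)
    s=np.linalg.lstsq(np.c_[d1,-d2],o2-o1,rcond=None)[0]
    x,y=o1+s[0]*d1,o2+s[1]*d2
    return (x+y)/2,np.linalg.norm(x-y)
def plan(target,yaw=None,Rt=None):
    "tool-axis shift in units of 50mm to target TCP"
    s=sensors.state(); r=rot(s['tcp_rot']); d=r.inv().apply(np.array(target)-s['tool_pos'])/50
    return np.round(d,2)
E
python3 - <<'E'
from h import *
s=sensors.state(); print(s['tool_pos'],rot(s['tcp_rot']).as_matrix().round(2).tolist(),s['opening'])
for n in ['scene','side']:
    p=cams.snapshot(n); save(p,n+'0')
    print(n,np.linalg.inv(p['camera_from_world'])[:3,3].round())
    for t in ['basket_bar','hook_seat','chest_hinge','bar_mid','grab_bar','catch','slide_mid','stand','rolling_pin','mug','bowl','glaze_jar','spoon','brush_pot']:
        print(t,[(np.round(f['at']).tolist(),round(f['score'],2),px(p,f['at']).tolist()) for f in cams.find_in(p,t)])
E
```

```text
[ 207.1875814  -562.46238159  217.56754296] [[0.94, 0.35, -0.0], [0.35, -0.94, 0.0], [0.0, -0.0, -1.0]] 93.1291213651606
scene [ 924.  546. 1061.]
basket_bar [([326.0, -137.0, 26.0], 0.86, [325.0, 225.0]), ([592.0, -82.0, 159.0], 0.83, [256.0, 255.0]), ([162.0, -319.0, 27.0], 0.74, [327.0, 168.0]), ([795.0, 215.0, 86.0], 0.6, [263.0, 416.0])]
hook_seat [([481.0, -168.0, 132.0], 0.64, [273.0, 220.0]), ([637.0, 323.0, 10.0], 0.56, [353.0, 420.0])]
chest_hinge [([637.0, -105.0, 142.0], 0.82, [236.0, 263.0])]
bar_mid [([482.0, -170.0, 134.0], 0.74, [272.0, 220.0])]
grab_bar [([481.0, -170.0, 132.0], 0.77, [272.0, 220.0])]
catch [([473.0, -32.0, 107.0], 0.59, [308.0, 256.0])]
slide_mid [([475.0, -49.0, 128.0], 0.55, [303.0, 247.0]), ([607.0, -478.0, 41.0], 0.34, [179.0, 202.0])]
stand [([638.0, 321.0, 11.0], 0.96, [352.0, 419.0]), ([794.0, 216.0, 88.0], 0.68, [263.0, 416.0]), ([609.0, -480.0, 42.0], 0.29, [178.0, 201.0])]
rolling_pin [([612.0, -478.0, 42.0], 0.71, [178.0, 202.0])]
mug [([472.0, -34.0, 110.0], 0.67, [308.0, 255.0])]
bowl [([796.0, 216.0, 88.0], 0.67, [262.0, 416.0]), ([428
[... 751 characters left out ...]
grab_bar [([484.0, -179.0, 131.0], 0.65, [338.0, 290.0]), ([783.0, 180.0, 63.0], 0.21, [381.0, 224.0])]
catch [([472.0, -56.0, 109.0], 0.8, [316.0, 271.0]), ([663.0, 292.0, 104.0], 0.74, [333.0, 203.0]), ([368.0, -431.0, 12.0], 0.51, [331.0, 408.0])]
slide_mid [([369.0, -430.0, 11.0], 0.2, [331.0, 408.0])]
stand [([663.0, 294.0, 105.0], 0.74, [333.0, 202.0])]
rolling_pin [([685.0, -481.0, 47.0], 0.86, [468.0, 377.0])]
mug []
bowl []
glaze_jar [([482.0, -186.0, 133.0], 0.69, [338.0, 291.0]), ([786.0, 182.0, 61.0], 0.68, [381.0, 224.0]), ([470.0, -56.0, 109.0], 0.39, [315.0, 271.0])]
spoon [([472.0, -56.0, 110.0], 0.57, [316.0, 271.0])]
brush_pot [([608.0, 455.0, 172.0], 0.41, [300.0, 165.0])]
```

View pics/scene0.png

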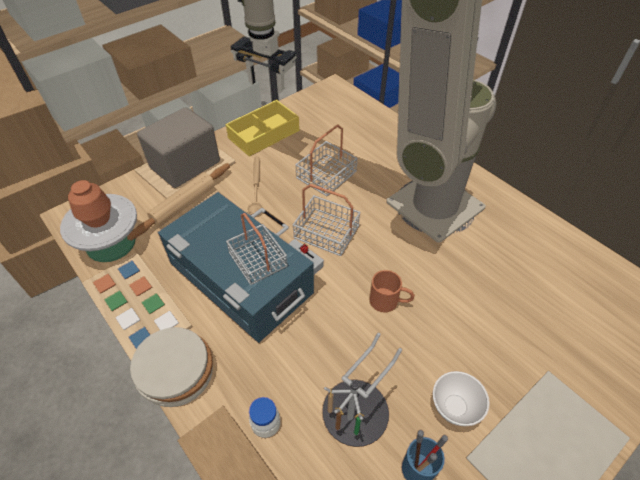

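View pics/side0.png

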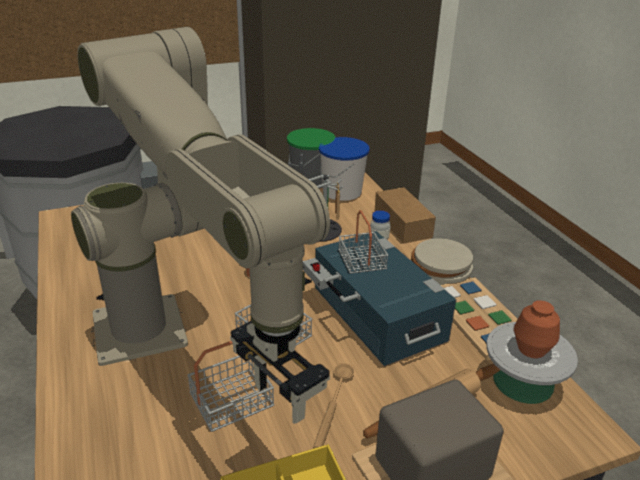

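The scene holds three look-alike wire baskets. In the scene picture they are on the table at (325,225) and (327,168), and on the lid at (256,255). The lid one fits the description: it stands on the chest and looks smallest. The grab bar is at (270,220), the red slide at (303,248), and the two prongs have tips near (378,337) and (400,350). I'll enlarge to confirm.

Run:
```python
import cv2,numpy as np
a=cv2.imread('pics/scene0.png');b=cv2.imread('pics/side0.png')
f=lambda im,x,y:cv2.resize(im[y:y+150,x:x+200],(800,600),interpolation=cv2.INTER_CUBIC)
cv2.imwrite('pics/c1.png',f(a,160,190))
h=lambda im,x,y:cv2.resize(im[y:y+120,x:x+80],(400,600),interpolation=cv2.INTER_CUBIC)
cv2.imwrite('pics/c2.png',np.hstack([h(a,330,325),h(b,300,160)]))
cv2.imwrite('pics/c3.png',f(b,290,200))
```

```text
(no output)
```

View pics/c1.png

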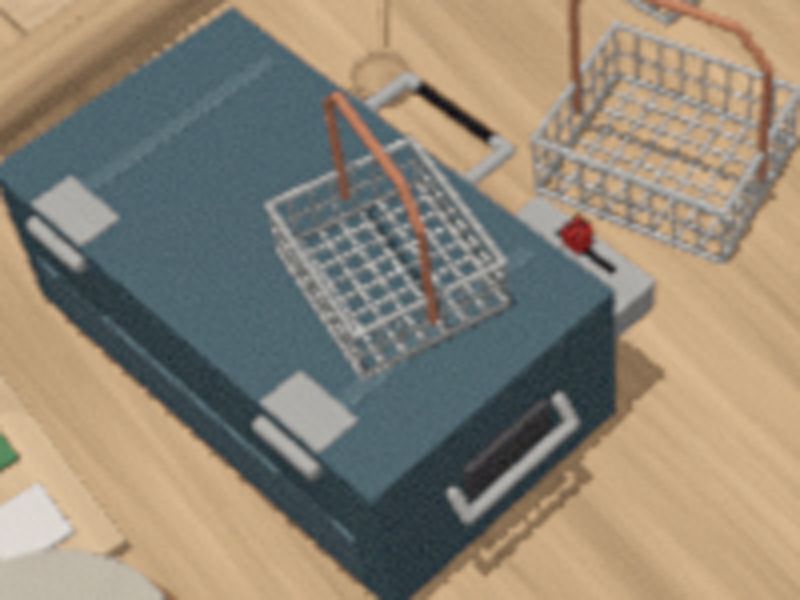

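View pics/c2.png

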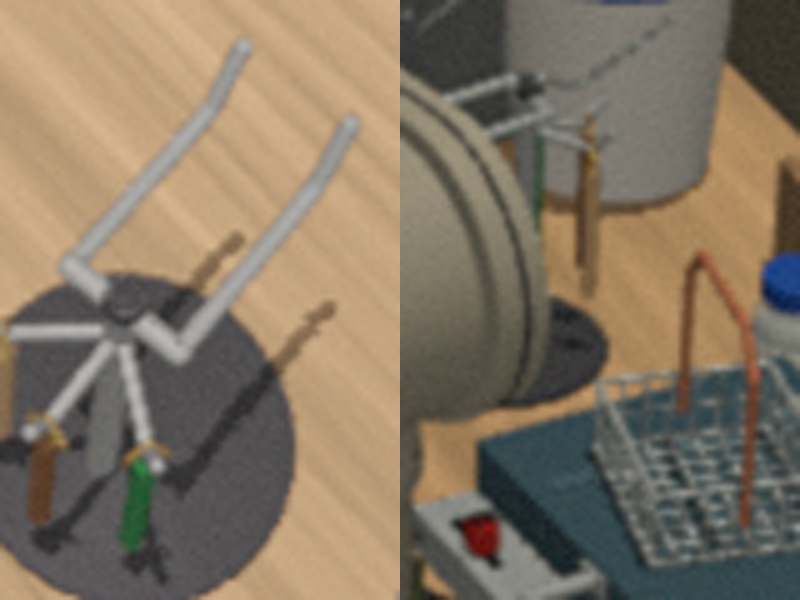

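View pics/c3.png

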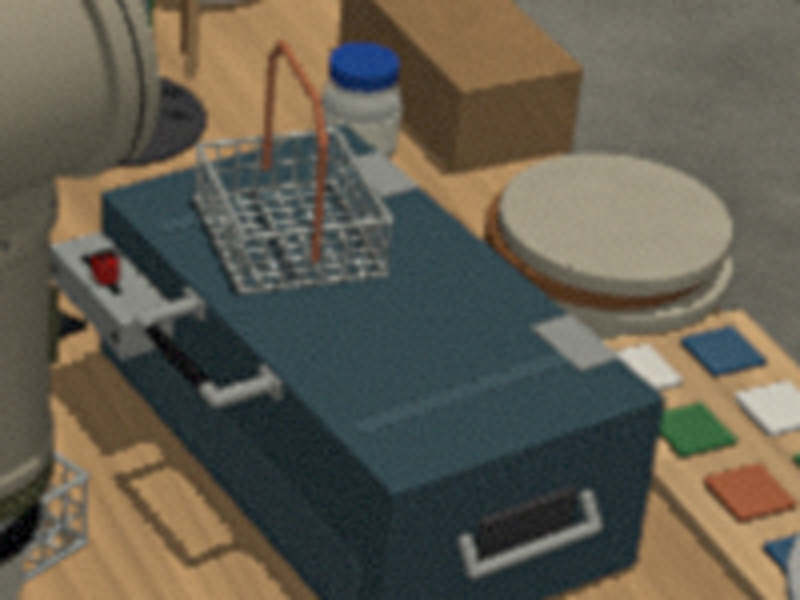

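Run:
```python
from h import *
p=cams.snapshot('scene');q=cams.snapshot('side')
A=lambda x,y:(160+(x+.5)/4-.5,190+(y+.5)/4-.5)
B=lambda x,y:(330+(x+.5)/5-.5,325+(y+.5)/5-.5)
C=lambda x,y:(290+(x+.5)/4-.5,200+(y+.5)/4-.5)
W=lambda f,x,y,z:atz(p,*f(x,y),z)[:2].round(1)
print('handle z268',W(A,335,97,268),W(A,403,185,268))
print('side',atz(q,*C(282,45),268).round(1),atz(q,*C(318,102),268).round(1))
c=[W(A,*k,141) for k in [(235,10),(612,295),(5,160),(370,500)]];print('lid F-,F+,B-,B+',c)
print([np.linalg.norm(c[i]-c[j]).round() for i,j in [(0,1),(2,3),(0,2),(1,3)]], [np.degrees(np.arctan2(*(c[j]-c[i])[::-1])).round(1) for i,j in [(0,1),(2,3),(0,2),(1,3)]])
print('bar',W(A,418,85,131),W(A,492,138,131),'side',atz(q,*C(155,330),131).round(1),atz(q,*C(207,385),131).round(1))
print('slide',W(A,577,232,124),atz(q,*C(105,268),124).round(1))
print('tips',W(B,243,45,206),W(B,350,120,206)); print('bends',W(B,212,105,178),W(B,318,185,178)); print('roots',W(B,75,265,176),W(B,183,355,176))
```

```text
handle z268 [ 585. -122.] [593.5 -44.1]
side [595.6 -49.5 268. ] [ 587.  -123.3  268. ]
lid F-,F+,B-,B+ [array([ 537.4, -340. ]), array([494.6,  13.3]), array([ 723.6, -319.7]), array([688.4,  36.1])]
[np.float64(356.0), np.float64(358.0), np.float64(187.0), np.float64(195.0)] [np.float64(96.9), np.float64(95.6), np.float64(6.2), np.float64(6.7)]
bar [ 477.8 -210.5] [ 468.6 -141.1] side [ 473.9 -140.5  131. ] [ 482.9 -204.7  131. ]
slide [472.1 -48.9] [472.1 -55.6 124. ]
tips [536. 271.] [527.  321.5]
bends [552.2 273.4] [544.3 325.7]
roots [640.2 287.7] [632.7 340.8]
```

The basket on the lid is clearly the smallest: its handle is 78 mm across the straight part, level at z=268. Everything agrees with the given sizes:

| Item | Position (mm) | Yaw |
|---|---|---|
| Handle | (590, -84) | -6.4° |
| Chest bar | (476, -175) | +6.4° |
| Slide | (472, -52) | |
| Hook seat | (561, 301) | 9° |

Next I'll rise and turn.

```bash
python3 -m jog '[[0,0,-0.9,0,0,-10.5,-1],[0,0,-0.9,0,0,-10.5,-1],[0,0,-0.9,0,0,-10.5,-1],[0,0,0,0,0,-10.5,-1],[0,0,0,0,0,-10.5,-1]]' 20
python3 -m jog '[[0,0,0,0,0,-10.5,-1],[0,0,0,0,0,0,-1],[0,0,0,0,0,0,-1],[0,0,0,0,0,0,-1],[0,0,0,0,0,0,-1]]'
python3 - <<'E'
from h import *
s=sensors.state();m=rot(s['tcp_rot']).as_matrix();print(s['qpos'],m[:,1].round(3),m[:,2].round(3),plan([590,-85,330]))
p=cams.snapshot('scene')
for n,u,v,z in [('mug',386,291,45),('bowl',460,398,30)]: print(n,atz(p,u,v,z).round())
print('look-alike handle', [ (z,atz(p,327,187,z).round()) for z in (130,170,210)])
E
```

```text
t: 2.22
tool_pos: [207.4, -563.4, 354.7]
tcp_rot: [0.001, 0.804, 0.595, -0.0]
wrist_force: [-0.9, 0.2, 0.3]
opening: 92.9
grasp_force: 0.0
t: 2.85
tool_pos: [207.3, -563.0, 353.6]
tcp_rot: [-0.0, 0.748, 0.664, 0.0]
wrist_force: [-0.5, 0.4, 0.8]
opening: 92.8
grasp_force: 0.0
[-1.30341697e+00  1.16566826e-01  1.25995882e+00  1.95144560e-05
  1.76508525e+00 -1.18372374e+00] [ 0.993 -0.119  0.   ] [ 0.  0. -1.] [10.41  6.46  0.47]
mug [363. 146.  45.]
bowl [430. 444.  30.]
look-alike handle [(130, array([ 289., -172.,  130.])), (170, array([ 317., -141.,  170.])), (210, array([ 344., -110.,  210.]))]
```

```bash
python3 -m jog '[[0.9,0.55,0,0,0,0,-1],[0.9,0.55,0,0,0,0,-1],[0.9,0.55,0,0,0,0,-1],[0.9,0.55,0,0,0,0,-1],[0.9,0.55,0,0,0,0,-1]]'
python3 -m jog '[[0.9,0.55,0,0,0,0,-1],[0.9,0.55,0,0,0,0,-1],[0.9,0.55,0,0,0,0,-1],[0.9,0.55,0,0,0,0,-1],[0.9,0.55,0,0,0,0,-1]]'
python3 -m jog '[[0.7,0.46,0,0,0,0,-1],[0.7,0.5,0,0,0,0,-1],[0,0,0,0,0,0,-1],[0,0,0,0,0,0,-1],[0,0,0,0,0,0,-1]]' | head -2
python3 - <<'E'
from h import *
p=cams.snapshot('wrist');save(p,'w1')
print(plan([590,-85,249]),sensors.state()['qpos'].round(2) if hasattr(sensors.state()['qpos'],'round') else '')
for w in ([586,-122,268],[594.5,-46.5,268],[590,-84.5,268]): print(px(p,w))
E
```

```text
t: 3.52
tool_pos: [371.3, -354.5, 353.8]
tcp_rot: [0.0, 0.748, 0.664, 0.0]
wrist_force: [0.7, -0.8, 0.4]
opening: 92.7
grasp_force: 0.0
t: 4.15
tool_pos: [534.5, -147.2, 353.8]
tcp_rot: [0.0, 0.748, 0.664, 0.0]
wrist_force: [0.8, 0.2, -0.4]
opening: 92.9
grasp_force: 0.0
t: 4.78
tool_pos: [589.1, -85.8, 353.9]
[0.02 0.02 2.1 ] [-0.23  0.1   1.27 -0.    1.76 -0.11]
[326. 284.]
[325. 190.]
[325. 239.]
```

View pics/w1.png

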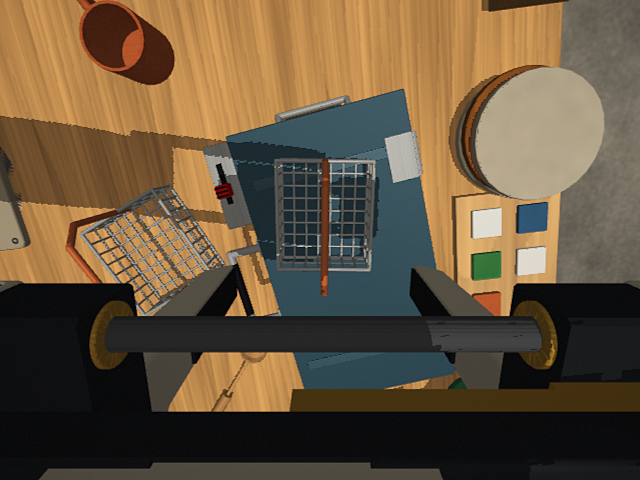

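The wrist view shows the handle at column 325, rows about 160–290, as predicted. The big look-alike is at (150,240). I'll descend and grip.

```bash
python3 -m jog '[[0,0,0.7,0,0,0,-1],[0,0,0.7,0,0,0,-1],[0,0,0.5,0,0,0,-1],[0,0,0.2,0,0,0,0.5],[0,0,0,0,0,0,1]]' 25
python3 -m jog '[[0,0,0,0,0,0,1],[0,0,0,0,0,0,1],[0,0,0,0,0,0,1],[0,0,0,0,0,0,1],[0,0,0,0,0,0,1]]'
```

```text
t: 5.45
tool_pos: [589.2, -85.3, 248.6]
tcp_rot: [-0.0, 0.748, 0.664, -0.0]
wrist_force: [0.6, 0.5, -0.1]
opening: 77.5
grasp_force: 0.0
t: 6.08
tool_pos: [589.5, -84.8, 248.7]
tcp_rot: [0.0, 0.748, 0.664, -0.0]
wrist_force: [0.7, -0.5, 0.4]
opening: 27.6
grasp_force: 0.0
```

```bash
python3 -m jog '[[0,0,0,0,0,0,1],[0,0,0,0,0,0,1],[0,0,0,0,0,0,1],[0,0,0,0,0,0,1],[0,0,-0.3,0,0,0,1]]'
python3 -m jog '[[0,0,-0.8,0,0,0,1],[0,0,-0.8,0,0,0,1],[0,0,0,0,0,0,1],[0,0,0,0,0,0,1],[0,0,0,0,0,0,1]]'
python3 - <<'E'
from h import *
print(plan([450,283,330]))
p=cams.snapshot('scene');save(p,'s2')
q=cams.snapshot('side')
for P,n in((p,'sc'),(q,'sd')): print(n,[(np.round(f['at']).tolist(),round(f['score'],2)) for f in cams.find_in(P,'basket_bar')])
E
```

```text
t: 6.7
tool_pos: [588.5, -84.6, 262.3]
tcp_rot: [-0.001, 0.748, 0.664, -0.001]
wrist_force: [0.1, -0.3, -2.2]
opening: 4.9
grasp_force: 25.0
t: 7.32
tool_pos: [588.8, -84.7, 341.6]
tcp_rot: [-0.001, 0.748, 0.664, -0.001]
wrist_force: [-0.5, -0.5, -1.9]
opening: 5.0
grasp_force: 25.0
[ 6.97 -3.63  0.25]
sc [([330.0, -136.0, 30.0], 0.94), ([163.0, -323.0, 31.0], 0.73), ([595.0, -77.0, 251.0], 0.57), ([639.0, 320.0, 12.0], 0.41)]
sd [([329.0, -140.0, 31.0], 0.78), ([171.0, -323.0, 28.0], 0.77), ([586.0, -92.0, 258.0], 0.57)]
```

Grasp holds (5 mm opening, about 2 N weight). I'll carry it to the front of the hook.

```bash
python3 -m jog '[[0.5,-0.25,0,0,0,0,1],[0.8,-0.42,0,0,0,0,1],[0.8,-0.42,0,0,0,0,1],[0.8,-0.42,0,0,0,0,1],[0.8,-0.42,0,0,0,0,1]]'
python3 -m jog '[[0.8,-0.42,0,0,0,0,1],[0.8,-0.42,0,0,0,0,1],[0.8,-0.42,0,0,0,0,1],[0.6,-0.31,0,0,0,0,1],[0.27,-0.13,0,0,0,-5,1]]'
python3 -m jog '[[0,0,0,0,0,-5.5,1],[0,0,0,0,0,-5.5,1],[0,0,0,0,0,0,1],[0,0,0,0,0,0,1],[0,0,0,0,0,0,1]]'
python3 - <<'E'
from h import *
s=sensors.state();m=rot(s['tcp_rot']).as_matrix();print(m[:,1].round(3),plan([451,284,203]))
p=cams.snapshot('wrist');save(p,'w2')
print([px(p,w) for w in ([531.5,271,206],[527,321,206],[640,313,197],[451,284,s['tool_pos'][2]+19])])
E
```

```text
t: 8.15
tool_pos: [514.8, 111.5, 343.4]
tcp_rot: [-0.0, 0.748, 0.664, -0.0]
wrist_force: [0.8, -0.7, -1.1]
opening: 5.0
grasp_force: 25.0
t: 8.78
tool_pos: [449.4, 284.4, 343.3]
tcp_rot: [-0.0, 0.717, 0.697, -0.0]
wrist_force: [0.2, -0.9, -2.7]
opening: 4.8
grasp_force: 25.0
t: 9.4
tool_pos: [450.5, 282.6, 343.6]
tcp_rot: [-0.0, 0.649, 0.761, -0.0]
wrist_force: [-0.5, 0.0, -1.4]
opening: 5.1
grasp_force: 25.0
[ 0.987  0.159 -0.   ] [0.03 0.02 2.81]
[array([406., 252.]), array([413., 199.]), array([523., 225.]), array([326., 296.])]
```

View pics/w2.png

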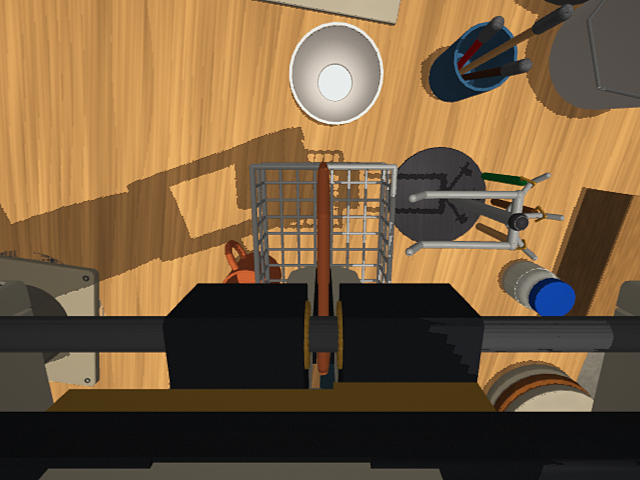

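Tips show at (411,197) and (407,250), within 2–4 mm of prediction. I'll descend and slide in over the tips.

```bash
python3 -m jog '[[0,0,0.5,0,0,0,1],[0,0,0.8,0,0,0,1],[0,0,0.8,0,0,0,1],[0,0,0.5,0,0,0,1],[0,0,0.15,0,0,0,1]]'
python3 -m jog '[[0,0.3,0,0,0,0,1],[0,0.5,0,0,0,0,1],[0,0.5,0,0,0,0,1],[0,0.5,0,0,0,0,1],[0,0.4,0,0,0,0,1]]'
python3 -m jog '[[0,0,0,0,0,0,1],[0,0,0,0,0,0,1],[0,0,0,0,0,0,1],[0,0,0,0,0,0,1],[0,0,0,0,0,0,1]]'
python3 - <<'E'
from h import *
s=sensors.state();print(plan([561,302,164]),s['wrist_force'])
p=cams.snapshot('wrist');w=cams.snapshot('side');v=cams.snapshot('scene')
a=p['image'][100:400,250:600]; b=v['image'][280:430,280:480]
im=np.hstack([cv2.resize(a,(420,360)),cv2.resize(b,(380,360))]);cv2.imwrite('pics/w3.png',im[:,:,::-1])
E
```

```text
t: 10.07
tool_pos: [449.4, 282.0, 204.1]
tcp_rot: [-0.001, 0.648, 0.761, -0.002]
wrist_force: [-0.3, -0.1, -1.8]
opening: 5.1
grasp_force: 25.0
t: 10.7
tool_pos: [560.7, 300.6, 207.6]
tcp_rot: [0.0, 0.648, 0.761, 0.001]
wrist_force: [0.2, 0.3, -1.8]
opening: 4.8
grasp_force: 25.0
t: 11.32
tool_pos: [558.8, 300.3, 206.4]
tcp_rot: [0.0, 0.648, 0.762, 0.0]
wrist_force: [-0.5, 0.2, -1.5]
opening: 4.8
grasp_force: 25.0
[0.03 0.05 0.85] [-0.54509071  0.20501729 -1.48152725]
```

View pics/w3.png

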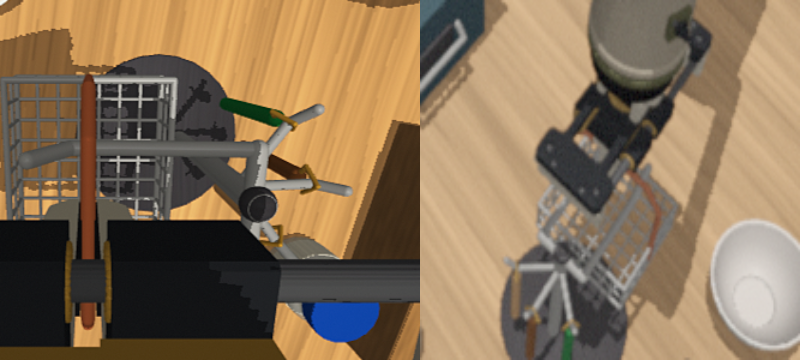

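The wire lies over the prong just past its bend (crop column 88 against bend at 75), with the arch around both prongs. I'll lower it.

```bash
python3 -m jog '[[0,0.1,0.3,0,0,0,1],[0,0,0.3,0,0,0,1],[0,0,0.16,0,0,0,1],[0,0,0.06,0,0,0,1],[0,0,0,0,0,0,1]]'
python3 -m jog '[[0,0,0.04,0,0,0,1],[0,0,0,0,0,0,1],[0,0,0,0,0,0,1],[0,0,0,0,0,0,1],[0,0,0,0,0,0,1]]'
```

```text
t: 12.1
tool_pos: [563.9, 301.0, 165.0]
tcp_rot: [-0.0, 0.648, 0.762, -0.0]
wrist_force: [0.6, -0.2, -2.0]
opening: 5.1
grasp_force: 25.0
t: 12.72
tool_pos: [564.1, 301.1, 163.3]
tcp_rot: [0.0, 0.648, 0.762, 0.0]
wrist_force: [0.0, 0.1, -2.0]
opening: 4.8
grasp_force: 25.0
```

```bash
python3 -m jog '[[0,0,0.04,0,0,0,1],[0,0,0.04,0,0,0,1],[0,0,0,0,0,0,1],[0,0,0,0,0,0,1],[0,0,0,0,0,0,1]]'
python3 - <<'E'
from h import *
print(sensors.state()['wrist_force'])
E
```

```text
t: 13.35
tool_pos: [564.6, 301.3, 162.6]
tcp_rot: [0.001, 0.648, 0.762, 0.001]
wrist_force: [-8.1, -4.7, 15.4]
opening: 5.0
grasp_force: 25.0
[-8.14641833 -4.70992025 15.42388848]
```

Contact: 15 N up, so the wire rests on the prongs. I'll ease off, open, and rise.

```bash
python3 -m jog '[[0,0,-0.05,0,0,0,1],[0,0,0,0,0,0,0.6],[0,0,0,0,0,0,0.3],[0,0,0,0,0,0,0],[0,0,0,0,0,0,0]]'
python3 -m jog '[[0,0,0,0,0,0,0],[0,0,0,0,0,0,0],[0,0,0,0,0,0,0],[0,0,-0.4,0,0,0,0],[0,0,-0.8,0,0,0,0]]'
python3 -m jog '[[0,0,-0.8,0,0,0,0],[0,0,-0.6,0,0,0,0],[0,0,0,0,0,0,0],[0,0,0,0,0,0,0],[0,0,0,0,0,0,0]]'
python3 - <<'E'
from h import *
p=cams.snapshot('wrist');v=cams.snapshot('scene')
a=p['image'][60:360,200:550]; b=v['image'][300:450,290:490]
im=np.hstack([cv2.resize(a,(420,360)),cv2.resize(b,(380,360))]);cv2.imwrite('pics/w4.png',im[:,:,::-1])
s=sensors.state();print(s['tool_pos'],rot(s['tcp_rot']).as_matrix()[:,0],plan([476,-175,s['tool_pos'][2]]))
E
```

```text
t: 13.98
tool_pos: [563.9, 301.0, 161.3]
tcp_rot: [-0.0, 0.648, 0.762, -0.0]
wrist_force: [-0.2, 0.1, 0.1]
opening: 40.4
grasp_force: 0.0
t: 14.6
tool_pos: [562.9, 300.6, 221.4]
tcp_rot: [-0.001, 0.648, 0.762, -0.002]
wrist_force: [0.4, 0.2, -0.4]
opening: 46.2
grasp_force: 0.0
t: 15.22
tool_pos: [563.3, 300.8, 289.9]
tcp_rot: [-0.001, 0.648, 0.762, -0.001]
wrist_force: [0.5, -0.1, -0.5]
opening: 46.3
grasp_force: 0.0
[563.4303255  300.81666667 290.12667495] [-1.60086550e-01  9.87102795e-01 -6.07295374e-04] [-9.11 -3.25  0.01]
```

View pics/w4.png

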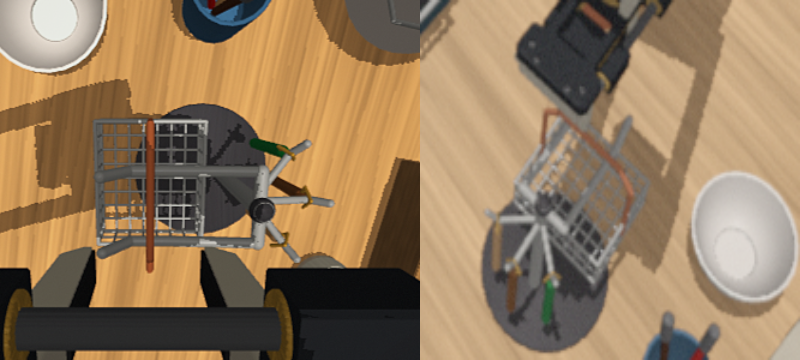

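The basket hangs by its arch on both prongs, in the troughs (wire at crop column 150, tips at 100), and the fingers are clear. On to the grab bar.

```bash
python3 -m jog '[[-0.9,-0.32,0,0,0,0,0],[-0.9,-0.32,0,0,0,0,0.2],[-0.9,-0.32,0,0,0,0,0.4],[-0.9,-0.32,0,0,0,0,0.4],[-0.9,-0.32,0,0,0,0,0.4]]'
python3 -m jog '[[-0.9,-0.32,0,0,0,0,0.4],[-0.9,-0.32,0,0,0,0,0.4],[-0.9,-0.32,0,0,0,0,0.4],[-0.9,-0.32,0,0,0,0,0.4],[-0.9,-0.32,0,0,0,0,0.4]]'
python3 -m jog '[[-0.1,-0.05,0.3,0,0,2.8,0.4],[0,0,0.6,0,0,0,0.4],[0,0,0.3,0,0,0,0.4],[0,0,0,0,0,0,0.4],[0,0,0,0,0,0,0.4]]'
python3 - <<'E'
from h import *
s=sensors.state();print(s['opening'],rot(s['tcp_rot']).as_matrix()[:,1],plan([476,-174,115]))
p=cams.snapshot('wrist');save(p,'w5')
for t in ['bar_mid','slide_mid']:print(t,[(np.round(f['at']).tolist(),round(f['score'],2),px(p,f['at']).tolist()) for f in cams.find_in(p,t)])
print(px(p,[476,-174,131]),px(p,[476-4.7,-174+42,131]),px(p,[472,-52,124]))
E
```

```text
t: 15.95
tool_pos: [520.3, 64.7, 291.0]
tcp_rot: [-0.0, 0.648, 0.762, -0.0]
wrist_force: [1.0, 0.2, -0.1]
opening: 27.8
grasp_force: 0.0
t: 16.58
tool_pos: [477.4, -170.1, 291.1]
tcp_rot: [-0.0, 0.648, 0.762, -0.0]
wrist_force: [0.2, 0.7, 0.8]
opening: 28.0
grasp_force: 0.0
t: 17.2
tool_pos: [476.9, -174.1, 232.7]
tcp_rot: [0.001, 0.666, 0.746, 0.0]
wrist_force: [0.0, -0.2, -0.9]
opening: 27.6
grasp_force: 0.0
27.620480229364386 [0.99368615 0.11219086 0.00102297] [ 0.   -0.02  2.35]
bar_mid [([478.0, -157.0, 135.0], 0.74, [328.0, 217.0]), ([468.0, -50.0, 131.0], 0.6, [331.0, 73.0])]
slide_mid [([473.0, -49.0, 130.0], 0.9, [337.0, 72.0])]
[323. 236.] [323. 185.] [335.  79.]
```

View pics/w5.png

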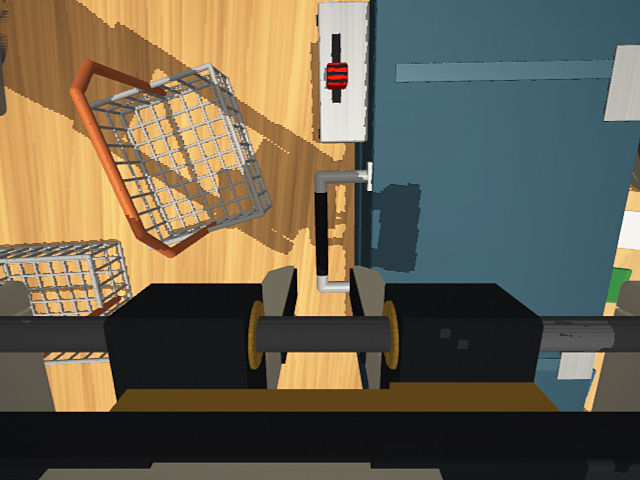

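The bar is at column 321, rows 190–285, centred within 2 mm of prediction. The slide is at (337,75). I'll descend over the bar and close.

```bash
python3 -m jog '[[0,0,0.6,0,0,0,0.4],[0,0,0.7,0,0,0,0.4],[0,0,0.6,0,0,0,0.4],[0,0,0.3,0,0,0,0.4],[0,-0.02,0.15,0,0,0,0.4]]'
python3 -m jog '[[0,0,0,0,0,0,0.8],[0,0,0,0,0,0,0.8],[0,0,0,0,0,0,1],[0,0,0,0,0,0,1],[0,0,0,0,0,0,1]]' 40
```

```text
t: 17.98
tool_pos: [475.6, -174.2, 114.1]
tcp_rot: [0.0, 0.666, 0.746, 0.0]
wrist_force: [0.4, 0.8, -0.9]
opening: 27.6
grasp_force: 0.0
t: 18.6
tool_pos: [475.7, -174.7, 115.4]
tcp_rot: [0.001, 0.666, 0.746, -0.0]
wrist_force: [-4.4, -0.7, 6.6]
opening: 8.7
grasp_force: 40.0
```

```bash
python3 -m jog '[[0,0,-0.05,0,0,0,1],[0,0,-0.05,0,0,0,1],[0,0,0,0,0,0,1],[0,0,0,0,0,0,1],[0,0,0,0,0,0,1]]'
```

```text
t: 19.23
tool_pos: [475.8, -174.6, 119.2]
tcp_rot: [0.0, 0.666, 0.746, -0.0]
wrist_force: [2.1, -4.4, -4.3]
opening: 8.5
grasp_force: 40.0
```

```bash
python3 -m jog '[[0,0,-0.05,0,0,0,1],[0,0,-0.05,0,0,0,1],[0,0,0,0,0,0,1],[0,0,0,0,0,0,1],[0,0,0,0,0,0,1]]'
```

```text
t: 19.85
tool_pos: [476.0, -174.5, 124.3]
tcp_rot: [0.001, 0.666, 0.746, 0.0]
wrist_force: [4.0, -5.4, -3.8]
opening: 8.9
grasp_force: 40.0
```

Force stays near 4 N after 9 mm of lift, so the lid seems free. I'll go on to beyond 0.1 rad and check.

```bash
python3 -m jog '[[0,0,-0.1,0,0,0,1],[0,0.01,-0.1,0,0,0,1],[0,0.01,-0.1,0,0,0,1],[0,0.02,-0.1,0,0,0,1],[0,0.02,-0.1,0,0,0,1]]'
python3 -m jog '[[0,0,-0.1,0,0,0,1],[0,0.03,-0.1,0,0,0,1],[0,0,0,0,0,0,1],[0,0,0,0,0,0,1],[0,0,0,0,0,0,1]]'
python3 - <<'E'
from h import *
p=cams.snapshot('side');b=p['image'][200:320,290:450]
v=cams.snapshot('wrist')['image'][:300,160:560]
cv2.imwrite('pics/l1.png',np.hstack([cv2.resize(b,(400,300)),v])[:,:,::-1])
th=np.arange(0,1.01,.1);x=-240*np.cos(th)+6*np.sin(th)+240;z=240*np.sin(th)+6*np.cos(th)-6
print(np.c_[th,x,z].round(2))
E
```

```text
t: 20.48
tool_pos: [478.7, -174.1, 149.2]
tcp_rot: [0.0, 0.666, 0.746, 0.0]
wrist_force: [3.3, -4.8, -4.2]
opening: 8.8
grasp_force: 40.0
t: 21.1
tool_pos: [480.6, -173.9, 159.1]
tcp_rot: [0.001, 0.666, 0.746, 0.0]
wrist_force: [6.0, -4.3, -5.2]
opening: 8.9
grasp_force: 40.0
[[0.0000e+00 0.0000e+00 0.0000e+00]
 [1.0000e-01 1.8000e+00 2.3930e+01]
 [2.0000e-01 5.9800e+00 4.7560e+01]
 [3.0000e-01 1.2490e+01 7.0660e+01]
 [4.0000e-01 2.1280e+01 9.2990e+01]
 [5.0000e-01 3.2260e+01 1.1433e+02]
 [6.0000e-01 4.5310e+01 1.3447e+02]
 [7.0000e-01 6.0300e+01 1.5320e+02]
 [8.0000e-01 7.7090e+01 1.7035e+02]
 [9.0000e-01 9.5510e+01 1.8573e+02]
 [1.0000e+00 1.1538e+02 1.9919e+02]]
```

View pics/l1.png

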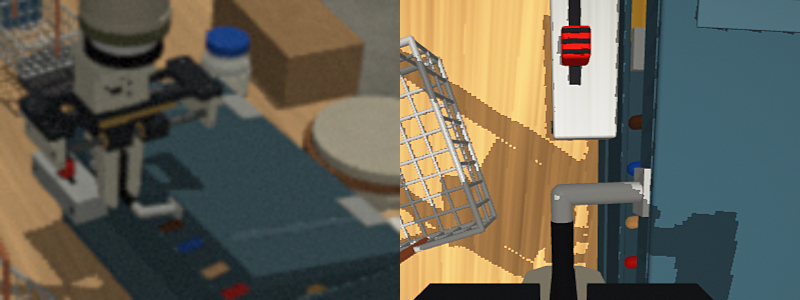

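The lid is open (the chest's inside shows) with the slide at its place, so the catch was not holding. I'll raise it along the arc.

```bash
python3 -m jog '[[0,0.06,-0.23,0,0,0,1],[0,0.06,-0.23,0,0,0,1],[0,0.08,-0.22,0,0,0,1],[0,0.09,-0.22,0,0,0,1],[0,0.1,-0.22,0,0,0,1]]'
python3 - <<'E'
from h import *
s=sensors.state();d=s['tool_pos']-np.array([475.7,-174.5,115.2]);x=d[:2]@[.9937,.112];y=d[:2]@[-.112,.9937]
print(x,y,d[2],np.arctan2(d[2]+6,240-x)-.025,s['wrist_force'],s['torque'])
E
```

```text
t: 21.82
tool_pos: [499.1, -171.4, 215.0]
tcp_rot: [-0.001, 0.666, 0.746, -0.0]
wrist_force: [2.6, -3.6, -5.4]
opening: 8.7
grasp_force: 40.0
23.56457992837737 0.41837882663557474 99.81111470510315 0.4297127216616941 [ 2.56868005 -3.59392287 -5.4231077 ] [-0.71972093 -0.22903301  0.07904436]
```

```bash
python3 -m jog '[[0,0.11,-0.21,0,0,0,1],[0,0.12,-0.21,0,0,0,1],[0,0.13,-0.2,0,0,0,1],[0,0.14,-0.2,0,0,0,1],[0,0.15,-0.19,0,0,0,1]]'
python3 -m jog '[[0,0.16,-0.18,0,0,0,1],[0,0.17,-0.17,0,0,0,1],[0,0.18,-0.16,0,0,0,1],[0,0.19,-0.16,0,0,0,1],[0,0,0,0,0,0,1]]'
python3 -m jog '[[0,0,0,0,0,0,1],[0,0,0,0,0,0,1],[0,0,0,0,0,0,1],[0,0,0,0,0,0,1],[0,0,0,0,0,0,1]]'
python3 - <<'E'
from h import *
s=sensors.state();d=s['tool_pos']-np.array([475.7,-174.5,115.2]);x=d[:2]@[.9937,.112];y=d[:2]@[-.112,.9937]
print(x,y,d[2],np.arctan2(d[2]+6,240-x)-.025,s['wrist_force'],s['torque'])
a=cams.snapshot('side')['image'][130:380,280:530];b=cams.snapshot('scene')['image'][180:430,180:430]
cv2.imwrite('pics/l2.png',np.hstack([cv2.resize(a,(400,400)),cv2.resize(b,(400,400))])[:,:,::-1])
E
```

```text
t: 22.45
tool_pos: [531.4, -167.4, 266.4]
tcp_rot: [-0.001, 0.666, 0.746, -0.0]
wrist_force: [-4.3, -0.6, -0.8]
opening: 8.8
grasp_force: 40.0
t: 23.08
tool_pos: [566.7, -162.9, 301.8]
tcp_rot: [-0.0, 0.666, 0.746, 0.001]
wrist_force: [-10.0, 2.9, 8.2]
opening: 8.7
grasp_force: 39.9
t: 23.7
tool_pos: [566.1, -162.9, 301.3]
tcp_rot: [-0.0, 0.666, 0.746, 0.0]
wrist_force: [-9.7, 2.8, 7.6]
opening: 8.8
grasp_force: 39.9
91.10251037083715 1.3647239910915843 186.1488397606795 0.8865443352329998 [-9.68107631  2.81461533  7.59532913] [0.4329486  1.6671531  0.01655012]
```

View pics/l2.png

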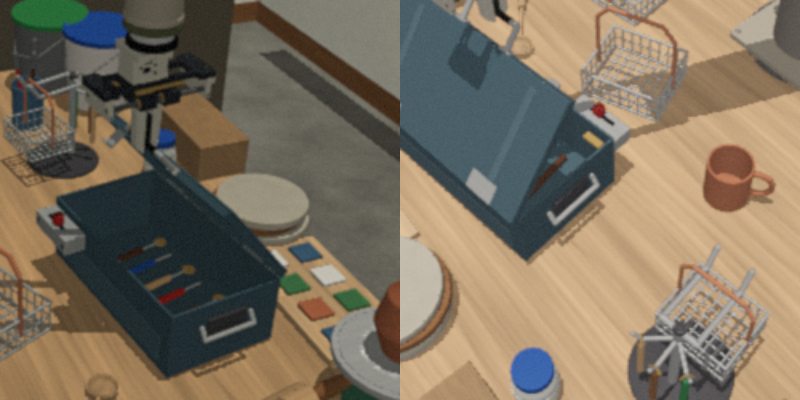

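The lid is held at about 0.89 rad, gripped and still, and the basket hangs on the hook. The slide and the bystanders are where they were. Handing in.

```bash
python3 -c "
from cell import bot
print(bot.sign_off())"
```

```text
the job is handed in; nothing more can be done
None
```

The job is handed in, with no verdict shown: the basket hangs on the front hook, and the tug showed the lid was not caught, so I left the slide alone; the lid is held by its grab bar at about 0.89 rad (51°).

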